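Load the dry-block heater in rack order

TASK

The four capped tubes in the bench rack are a sample series and are known by their place in the row: move all four into the wells of the dry-block heater in the same order, the tube next to the rack's red end plate into the well next to the heater's red mark, and so on along the row. Keep the tubes upright on the way, seat each one fully home in its well and let go of it.

Things in the scene. Friction and masses are not known exactly. Their poses are not given: they have to be found in the camera images.
- tube_blue: 50 ml conical centrifuge tube with a blue screw cap, loose, about 45 g, 116 mm tall. Frosted body 29 mm wide with a blank white band; cap 34 mm wide, from 101 to 116 mm up; the lowest 15 mm taper to a blunt tip 10 mm across. Origin: centre of the tip's underside; z up the axis. Starts upright in the blue rack module.
- tube_yellow: 50 ml conical centrifuge tube with a yellow screw cap, loose, about 45 g, 116 mm tall. Frosted body 29 mm wide with a blank white band; cap 34 mm wide, from 101 to 116 mm up; the lowest 15 mm taper to a blunt tip 10 mm across. Origin: centre of the tip's underside; z up the axis. Starts upright in the yellow rack module.
- tube_green: 50 ml conical centrifuge tube with a green screw cap, loose, about 45 g, 116 mm tall. Frosted body 29 mm wide with a blank white band; cap 34 mm wide, from 101 to 116 mm up; the lowest 15 mm taper to a blunt tip 10 mm across. Origin: centre of the tip's underside; z up the axis. Starts upright in the green rack module.
- tube_purple: 50 ml conical centrifuge tube with a purple screw cap, loose, about 45 g, 116 mm tall. Frosted body 29 mm wide with a blank white band; cap 34 mm wide, from 101 to 116 mm up; the lowest 15 mm taper to a blunt tip 10 mm across. Origin: centre of the tip's underside; z up the axis. Starts upright in the purple rack module.
- module_blue: blue one-tube module of the bench rack, fixed; the blue-capped tube starts in it. 46 x 46 x 60 mm, round hole 31.5 mm wide, its floor 4 mm above the underside. Origin: centre of its underside, 6 mm above the table. The four modules form one straight row, 46 mm centre to centre, in any order.
- module_yellow: yellow one-tube module of the bench rack, fixed; the yellow-capped tube starts in it. 46 x 46 x 60 mm, round hole 31.5 mm wide, its floor 4 mm above the underside. Origin: centre of its underside, 6 mm above the table. The four modules form one straight row, 46 mm centre to centre, in any order.
- module_green: green one-tube module of the bench rack, fixed; the green-capped tube starts in it. 46 x 46 x 60 mm, round hole 31.5 mm wide, its floor 4 mm above the underside. Origin: centre of its underside, 6 mm above the table. The four modules form one straight row, 46 mm centre to centre, in any order.
- module_purple: purple one-tube module of the bench rack, fixed; the purple-capped tube starts in it. 46 x 46 x 60 mm, round hole 31.5 mm wide, its floor 4 mm above the underside. Origin: centre of its underside, 6 mm above the table. The four modules form one straight row, 46 mm centre to centre, in any order.
- end_red: red end plate of the bench rack, 50 x 11 x 58 mm, fixed, at one end of the row of modules (either end); a grey one like it is at the other end. Origin: centre of its underside, 29 mm from the centre of the nearest module and in line with all four. The module next to it is the first of the row.
- heater: dry-block heater, fixed, white, 128 x 236 x 75 mm. Row of four wells in its aluminium block: 31.5 mm wide, 50 deep, open at the top (75 mm up), floor 25 mm above the table. Origin: on the table under the row's middle; x to the back (sloped panel on the -x side), y along the row to the red bar on the housing. Well centres x = 0, y = +69 (first, at the red bar), +23, -23, -69 mm.
Mind the look-alikes: they are no part of the job. Leave any black look-alike of the tube_green alone.

How it is judged:
By the outcome, as a careful person would: the job done as asked, in the order asked, and still so for the second after the job is handed in, with the robot touching nothing.
It also fails if it takes over 102 s, if anything falls off the work surface, if the arm or the gripper's body presses on something with over 40 N, if the wrist force passes 120 N, or if a joint passes its speed limit or range.

ROBOT

A 6-joint arm with a two-finger parallel gripper is mounted at the origin on the work surface; the furniture and walls round the work are solid. World frame = base frame: x ahead of the robot, y to its left, z up, the work surface at z = 0. Lengths are in m, angles in rad, forces in N, time in s.
With the tool pointing down it reaches from about 0.275 to 0.85 m from the base axis. Payload 5.2 kg.
Tool frame: the origin (TCP) lies on the front face of the gripper's body, between the roots of the fingers; the fingertips stand 73 mm ahead of it and the grasp point (between the pads) lies ahead of it (tcp_to_grasp is the z of the grasp point in the tool frame, in m); z points along the fingers, y is the direction in which the jaws open and shut (so a half turn about z gives the same grasp; the last joint's range is limited). The gripper opens to 85 mm and grips with 20 to 120 N. Pads are 22 mm wide; open, the fingers measure 114 mm over their backs; the gripper's body (76 mm by 85 mm) begins 54 mm behind the grasp point. The pads swing forward as they close: fully open they stand 13 mm farther back than shut.
Start: joints at [1.127, 0.259, 1.535, -0, 1.348, -0.203], TCP at [0.131, 0.534, 0.304] pointing down, gripper open.
Joint ranges: [-3.14, 3.14], [-0.91, 2.08], [0.19, 2.58], [-1.22, 4.36], [0.22, 2.71], [-3.12, 3.12]. Speed limits (rad/s): [2.57, 2.57, 3.14, 3.14, 3.14, 3.14].

INTERFACE

Orientations are given as a 3x3 rotation matrix whose columns are the frame's x, y, z axes.
In Python, from rig import * gives the robot as it stands. The module is installed in compiled form; this text tells all that it offers.
- The arm moves only by the shell command python3 -m pendant 'ROWS' [FORCE]. ROWS is JSON, a list of rows, each a list of 3 entries, a list of its own where there are three numbers: the shift along the tool's x, y, z in m, then the turn, a rotation vector about the tool's x, y, z in rad, then the opening, from 0 (shut) to 1 (fully open). In form: [[[x, y, z], [rx, ry, rz], jaw], ...]. A call has 1 to 20 rows; each row is the pose to reach, as a shift and turn from the pose measured when the call began, along the tool's axes at that moment; what a row does not reach only later rows make up. A row lasts 1/8 s, in which the tool goes at most 62.5 mm and 10.7 degrees, less where a joint would pass 70% of its speed; a pose out of reach is approached as far as the arm can. A call with a gripper value outside its range is refused whole. The fingers move at their own pace and stop on an object; FORCE is the grip in N (left out, the last holds). Time passes only in rows, so rows that repeat a pose let the fingers close. It gives the time, the measured TCP pose, the force and the opening at its end, in the units of the state.
- sense(): the state, without advancing time (a new reading comes with each control period).
- grab_frame(name): name is "side" or "top" or "wrist"; returns (picture, depth): 400x640x3 uint8, red, green, blue; 400x640 float32, m along the optical axis (not along the pixel's ray), 0 where there is no reading.
- get_calibration(name): a dict with "K" (3x3 intrinsics, pixels), "cam_to_world" (4x4, takes a point from camera to world coordinates). Camera axes: x right, y up, looking along -z (the intrinsics and any distortion apply to the point x, -y, -z); pixel columns grow to the right and rows downward; lengths in m; the calibration is good to about 2 mm. A picture is of the moment at which its call begins: read the wrist's pose just before it. get_calibration takes no time and is no camera call; for the wrist camera it gives the pose at the moment of the call.
- close_job(): hands the job in, once; it reports no verdict.
The state is a dict: "time_s": time; "q": joint angles; "qd": joint speeds; "joint_torque": joint torques, N m; "tcp_pos": TCP position; "eef_rot": TCP orientation; "wrist_force": force on the tool from outside, world axes, zero at the start; "wrist_torque": the same for the moment, N m; "grip_width": finger opening in m.
Only numpy, scipy, OpenCV 4.12 (cv2) and the standard library are available. Lean on these libraries where they do the work, as an engineer would, in place of code of your own. Each camera call takes 0.05 s, during which the arm holds its last target. There are 200 camera calls.

## Working session

There is one attempt and no reset: what is moved stays moved. The work goes in short steps, Python scripts to look and compute and a shell command to move; the robot and the scene stay as the last step left them, time stands still between calls to the robot, and variables do not carry over. Pictures are saved under pics/ and viewed, about 12 in all and at most 16, crops included, and the job is handed in when it is done.

```bash
mkdir -p pics
python3 - <<'E'
from rig import *
import cv2,numpy as np
s=sense();print({k:np.round(v,3).tolist() for k,v in s.items()})
try: print(tcp_to_grasp)
except Exception as e: print(e)
for n in("side","top"):
    p,d=grab_frame(n);cv2.imwrite(f"pics/{n}0.png",p[:,:,::-1]);np.save(f"pics/{n}0.npy",d);np.save(f"pics/{n}0p.npy",p)
    c=get_calibration(n);print(n,{k:np.round(v,3).tolist() if not isinstance(v,str) else v for k,v in c.items()})
E
```

```text
{'time_s': 0.0, 'q': [1.127, 0.259, 1.536, 0.0, 1.348, -0.203], 'qd': [-0.001, -0.0, -0.001, 0.001, 0.001, -0.002], 'joint_torque': [-0.002, -44.603, -29.056, -0.001, 0.012, 0.0], 'tcp_pos': [0.131, 0.534, 0.303], 'eef_rot': [[-0.971, 0.238, -0.001], [0.238, 0.971, -0.002], [0.0, -0.002, -1.0]], 'wrist_force': [0.395, 0.021, 0.276], 'wrist_torque': [0.018, 0.042, -0.03], 'grip_width': 0.085}
0.0539
side {'K': [[369.437, 0.0, 322.158], [0.0, 369.437, 199.457], [0.0, 0.0, 1.0]], 'cam_to_world': [[-0.999, 0.036, -0.037, 0.473], [-0.051, -0.615, 0.787, 0.628], [0.006, 0.788, 0.616, 0.567], [0.0, 0.0, 0.0, 1.0]]}
top {'K': [[387.327, 0.0, 314.216], [0.0, 387.327, 199.062], [0.0, 0.0, 1.0]], 'cam_to_world': [[-0.03, 0.987, -0.159, 0.358], [-0.999, -0.034, -0.024, -0.063], [-0.029, 0.159, 0.987, 0.905], [0.0, 0.0, 0.0, 1.0]]}
```

View pics/top0.png

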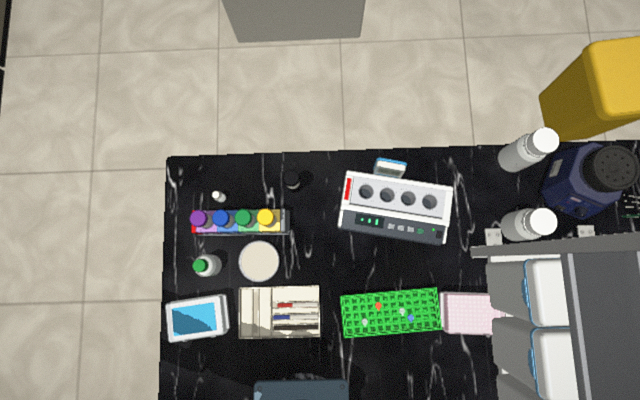

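View pics/side0.png

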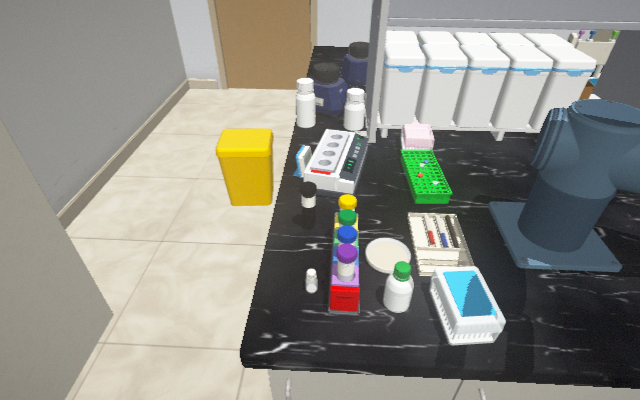

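The top view shows, from left (+y): red plate (195,228), then purple (199,218), blue (221,217), green (243,217) and yellow (265,216). The heater's red mark is at its left end (348,188), with wells at (366,191), (387,195), (408,198) and (430,201). A white bottle with a green cap at (206,265) and a black-capped tube at (293,180) are distractors. The order is purple, blue, green, yellow, starting from the red end.

```bash
cat > h.py <<'E'
from rig import *
import cv2,numpy as np
def ray(cal,u,v,z):
    K=np.array(cal["K"]);T=np.array(cal["cam_to_world"])
    d=T[:3,:3]@np.array([(u-K[0,2])/K[0,0],-(v-K[1,2])/K[1,1],-1.]);o=T[:3,3]
    return o+d*(z-o[2])/d[2]
HUE={"purple":(135,160),"blue":(105,125),"green":(50,80),"yellow":(20,34)}
E
python3 - <<'E'
from h import *
p=np.load("pics/top0p.npy");d=np.load("pics/top0.npy");c=get_calibration("top");K=c["K"];T=c["cam_to_world"]
h=cv2.cvtColor(p,cv2.COLOR_RGB2HSV)
def pt(u,v):
    z=d[int(round(v)),int(round(u))];return (T@np.array([(u-K[0,2])/K[0,0]*z,-(v-K[1,2])/K[1,1]*z,-z,1]))[:3]
for n,x in(("purple",199),("blue",221),("green",243),("yellow",265)):
    m=np.zeros(h.shape[:2],np.uint8);r=slice(205,232);s=slice(x-11,x+12)
    hh=h[r,s];m[r,s]=((hh[...,0]>=HUE[n][0])&(hh[...,0]<=HUE[n][1])&(hh[...,1]>90)&(hh[...,2]>60))
    M=m.nonzero();print(n,len(M[0]),np.median(M[1]),np.median(M[0]),pt(x,216).round(3),ray(c,x,216.5,.126).round(4))
g=cv2.cvtColor(p,cv2.COLOR_RGB2GRAY)
for u,v in((366,191),(387,195),(408,198),(430,201)):
    w=g[v-10:v+11,u-10:u+11];_,b=cv2.threshold(w,0,255,cv2.THRESH_OTSU+cv2.THRESH_BINARY_INV)
    nn,l,st,ce=cv2.connectedComponentsWithStats(b);i=l[10,10];cx,cy=ce[i]+[u-10,v-10]
    print("well",st[i],cx.round(1),cy.round(1),ray(c,cx,cy,.075).round(4))
for u,v in((293,178),(390,165),(206,265),(348,188),(219,196),(305,160)):print(u,v,pt(u,v).round(3))
cv2.imwrite("pics/c.png",cv2.resize(p[140:290,160:480,::-1],(800,375),interpolation=cv2.INTER_CUBIC))
E
```

```text
purple 244 198.0 218.0 [0.457 0.191 0.128] [0.4561 0.192  0.126 ]
blue 354 222.0 219.0 [0.456 0.147 0.126] [0.4546 0.1467 0.126 ]
green 309 244.0 218.0 [0.454 0.102 0.124] [0.4531 0.1017 0.126 ]
yellow 393 266.0 219.0 [0.453 0.057 0.125] [0.4516 0.0567 0.126 ]
well [  3   4  14  14 162] 365.5 191.4 [ 0.5053 -0.155   0.075 ]
well [  3   3  15  14 162] 386.6 194.7 [ 0.4964 -0.1999  0.075 ]
well [  3   3  15  15 171] 407.8 198.3 [ 0.4871 -0.245   0.075 ]
well [  2   4  15  15 171] 429.1 201.7 [ 0.4781 -0.2899  0.075 ]
293 178 [ 0.532 -0.001  0.115]
390 165 [ 0.564 -0.213  0.068]
206 265 [0.358 0.187 0.092]
348 188 [ 0.515 -0.118  0.071]
219 196 [0.511 0.172 0.051]
305 160 [ 0.6   -0.022  0.001]
```

View pics/c.png

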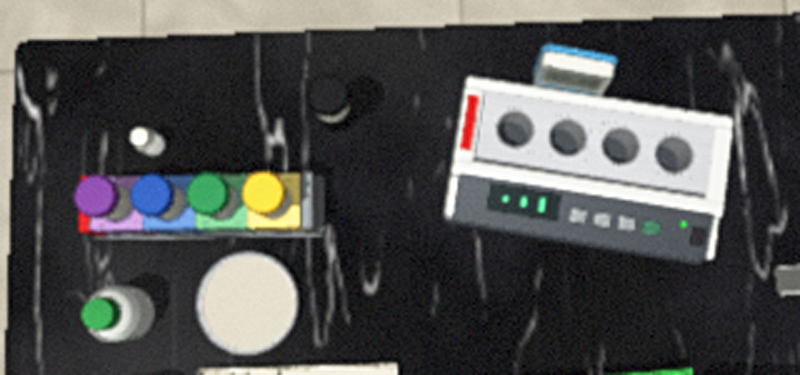

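```bash
cat >> h.py <<'E'
from scipy.spatial.transform import Rotation as Ro
ROW=np.array([.033,1.]);ROW/=np.linalg.norm(ROW)
def goal(x,y,z,row=ROW):
    "TCP goal, tool down, jaws across row -> shift, turn in tool axes"
    s=sense();R=np.array(s["eef_rot"]);yx=np.array([row[1],-row[0],0]);zz=np.array([0,0,-1.])
    G=np.c_[np.cross(yx,zz),yx,zz]
    print("shift",(R.T@(np.array([x,y,z])-s["tcp_pos"])).round(4).tolist(),"turn",Ro.from_matrix(R.T@G).as_rotvec().round(3).tolist(),"dist",np.linalg.norm(np.array([x,y,z])-s["tcp_pos"]).round(3))
E
python3 -c "
from h import *
goal(.44,.10,.32)"
```

```text
shift [-0.4035, -0.3476, -0.0164] turn [-0.002, 0.001, 1.363] dist 0.533
```

```bash
python3 -m pendant '[[[-0.404,-0.348,-0.0164],[-0.002,0.001,1.363],1],[[-0.404,-0.348,-0.0164],[-0.002,0.001,1.363],1],[[-0.404,-0.348,-0.0164],[-0.002,0.001,1.363],1],[[-0.404,-0.348,-0.0164],[-0.002,0.001,1.363],1],[[-0.404,-0.348,-0.0164],[-0.002,0.001,1.363],1],[[-0.404,-0.348,-0.0164],[-0.002,0.001,1.363],1],[[-0.404,-0.348,-0.0164],[-0.002,0.001,1.363],1],[[-0.404,-0.348,-0.0164],[-0.002,0.001,1.363],1],[[-0.404,-0.348,-0.0164],[-0.002,0.001,1.363],1],[[-0.404,-0.348,-0.0164],[-0.002,0.001,1.363],1],[[-0.404,-0.348,-0.0164],[-0.002,0.001,1.363],1],[[-0.404,-0.348,-0.0164],[-0.002,0.001,1.363],1]]' 40
cat > look.py <<'E'
from h import *
import sys
s=sense();c=get_calibration("wrist");p,d=grab_frame("wrist");n=sys.argv[1]
cv2.imwrite(f"pics/{n}.png",p[:,:,::-1]);np.savez(f"pics/{n}.npz",p=p,d=d,K=c["K"],T=c["cam_to_world"])
print(s["time_s"],np.round(s["tcp_pos"],4),np.round(s["eef_rot"],3).tolist(),np.round(s["q"],2));print(np.round(c["cam_to_world"],3).tolist(),c["K"])
E
python3 look.py w1
```

```text
time_s: 1.6
tcp_pos: [0.4396, 0.1005, 0.3199]
eef_rot: [[0.031, 1.0, -0.0], [1.0, -0.031, 0.001], [0.001, -0.0, -1.0]]
wrist_force: [-0.0, -0.4, 0.5]
grip_width: 0.0856
1.6 [0.4396 0.1005 0.3199] [[0.031, 1.0, -0.0], [1.0, -0.031, 0.001], [0.001, -0.0, -1.0]] [-0.02  0.07  1.73  0.    1.35  0.01]
[[1.0, 0.029, 0.009, 0.442], [-0.03, 0.959, 0.281, 0.171], [-0.001, -0.281, 0.96, 0.391], [0.0, 0.0, 0.0, 1.0]] [[347.55552444   0.         322.91767936]
 [  0.         347.55552444 194.59431845]
 [  0.           0.           1.        ]]
```

View pics/w1.png

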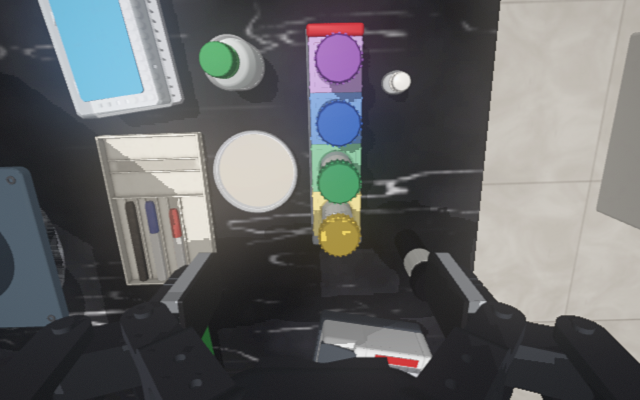

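The wrist view shows the cap tops at about purple (338,57), blue (338,123), green (338,182) and yellow (340,236), with the red plate at the top (335,29). The order is confirmed.

Run:
```python
from h import *
z=np.load("pics/w1.npz");p,d,K,T=z["p"],z["d"],z["K"],z["T"];c={"K":K,"cam_to_world":T}
h=cv2.cvtColor(p,cv2.COLOR_RGB2HSV).astype(int)
for n,(u,v) in dict(purple=(338,57),blue=(338,123),green=(338,182),yellow=(340,236)).items():
    # cap-top pixels by 3D height (depth) in a window
    vv,uu=np.mgrid[v-28:v+29,u-28:u+29];zz=d[vv,uu]
    P=np.stack([(uu-K[0,2])/K[0,0]*zz,-(vv-K[1,2])/K[1,1]*zz,-zz],-1)@T[:3,:3].T+T[:3,3]
    hh=h[vv,uu];col=(abs(hh[...,0]-hh[28,28,0])<10)&(hh[...,1]>100)
    m=(abs(P[...,2]-.126)<.006)&col
    k=cv2.morphologyEx(m.astype(np.uint8),cv2.MORPH_OPEN,np.ones((5,5)))
    cn=max(cv2.findContours(k,0,2)[0],key=cv2.contourArea);(cx,cy),r=cv2.minEnclosingCircle(cn)
    Q=P[k>0];q=ray(c,cx+u-28,cy+v-28,.126)
    print(n,"z",np.median(Q[:,2]).round(4),"ext",(Q.max(0)-Q.min(0))[:2].round(4),"mid",((Q.max(0)+Q.min(0))/2)[:2].round(4),"circ",q[:2].round(4),r)
```

```text
purple z 0.1268 ext [0.027  0.0313] mid [0.4558 0.1943] circ [0.4526 0.195 ] 25.067129135131836
blue z 0.1268 ext [0.0333 0.0327] mid [0.4526 0.1492] circ [0.4522 0.1495] 23.567317962646484
green z 0.1267 ext [0.0324 0.0335] mid [0.4521 0.1037] circ [0.4521 0.1042] 21.522808074951172
yellow z 0.1267 ext [0.0328 0.034 ] mid [0.4514 0.0576] circ [0.4512 0.0582] 21.219249725341797
```

Cap centres agree with the top view to about 3 mm, and the height is 0.126 as expected. Next I look at the wells from close up before grasping.

```bash
python3 -c "
from h import *
goal(.485,-.25,.31,np.array([.198,.980]))"
```

```text
shift [-0.3489, 0.0563, 0.0098] turn [-0.0, -0.001, 0.168] dist 0.354
```

```bash
python3 -m pendant '[[[-0.35,0.056,0.01],[0,0,0.168],1],[[-0.35,0.056,0.01],[0,0,0.168],1],[[-0.35,0.056,0.01],[0,0,0.168],1],[[-0.35,0.056,0.01],[0,0,0.168],1],[[-0.35,0.056,0.01],[0,0,0.168],1],[[-0.35,0.056,0.01],[0,0,0.168],1],[[-0.35,0.056,0.01],[0,0,0.168],1],[[-0.35,0.056,0.01],[0,0,0.168],1],[[-0.35,0.056,0.01],[0,0,0.168],1]]' 40
python3 look.py w2
```

```text
time_s: 2.78
tcp_pos: [0.4848, -0.2493, 0.31]
eef_rot: [[0.196, 0.981, 0.0], [0.981, -0.196, 0.001], [0.001, -0.0, -1.0]]
wrist_force: [0.2, 0.2, -0.3]
grip_width: 0.0848
2.775 [ 0.4848 -0.2493  0.31  ] [[0.196, 0.981, 0.0], [0.981, -0.196, 0.001], [0.001, -0.0, -1.0]] [-0.68  0.25  1.54  0.    1.36 -0.48]
[[0.981, 0.187, 0.055, 0.499], [-0.195, 0.941, 0.275, -0.18], [-0.0, -0.281, 0.96, 0.381], [0.0, 0.0, 0.0, 1.0]] [[347.55552444   0.         322.91767936]
 [  0.         347.55552444 194.59431845]
 [  0.           0.           1.        ]]
```

View pics/w2.png

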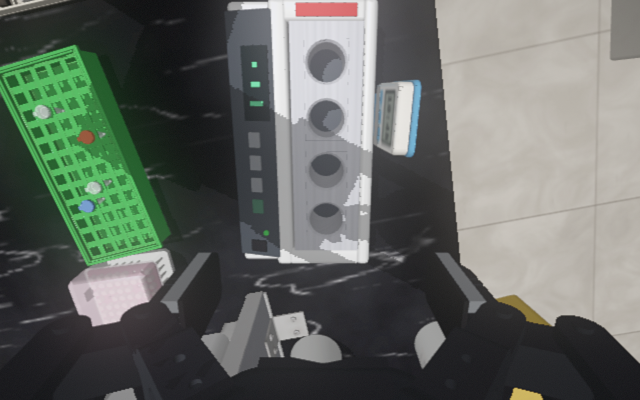

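The wells are at about (326,62), (326,119), (326,170) and (326,218), with the red bar at the top (326,9). I mask the hole openings by depth.

```bash
cat > wells.py <<'E'
from h import *
z=np.load("pics/w2.npz");p,d,K,T=z["p"],z["d"],z["K"],z["T"];c={"K":K,"cam_to_world":T}
for u,v in((326,62),(326,119),(326,170),(326,218)):
    vv,uu=np.mgrid[v-26:v+27,u-26:u+27];zz=d[vv,uu]
    Z=(np.stack([(uu-K[0,2])/K[0,0]*zz,-(vv-K[1,2])/K[1,1]*zz,-zz],-1)@T[:3,:3].T+T[:3,3])[...,2]
    m=((Z<.070)|(zz==0)).astype(np.uint8);n,l,st,ce=cv2.connectedComponentsWithStats(m);i=l[26,26]
    Q=np.array([ray(c,a,b,.075)[:2] for a,b in zip(uu[l==i],vv[l==i])])
    print(len(Q),"surf",np.median(Z[Z>.07]).round(4),"c",Q.mean(0).round(4),"mid",((Q.max(0)+Q.min(0))/2).round(4),"ext",(Q.max(0)-Q.min(0)).round(4))
E
python3 wells.py
```

```text
1165 surf 0.0757 c [ 0.5058 -0.1561] mid [ 0.5057 -0.1561] ext [0.0305 0.0307]
1021 surf 0.0757 c [ 0.497  -0.2006] mid [ 0.497  -0.2008] ext [0.0306 0.0305]
883 surf 0.0758 c [ 0.4882 -0.2453] mid [ 0.4882 -0.2454] ext [0.0305 0.03  ]
762 surf 0.0757 c [ 0.4794 -0.29  ] mid [ 0.4795 -0.2902] ext [0.0305 0.0296]
```

Wells match the top view within 1 mm. Yellow goes first, into well 4.

```bash
cat >> h.py <<'E'
ROW=np.array([.012,1.]);HROW=np.array([.1934,.9811])
TUBE=dict(purple=(.4529,.1956),blue=(.4524,.1496),green=(.4518,.1036),yellow=(.4513,.0576))
WELL=dict(purple=(.5059,-.1553),blue=(.4970,-.2004),green=(.4882,-.2456),yellow=(.4793,-.2907))
E
python3 -c "
from h import *
goal(*TUBE['yellow'],.30,ROW);goal(*TUBE['yellow'],.166,ROW)"
```

```text
shift [0.2945, -0.093, 0.0103] turn [0.0, -0.001, -0.185] dist 0.309
shift [0.2945, -0.093, 0.1443] turn [0.0, -0.001, -0.185] dist 0.341
```

```bash
python3 -m pendant '[[[0.2945,-0.093,0.01],[0,-0.001,-0.185],1],[[0.2945,-0.093,0.01],[0,-0.001,-0.185],1],[[0.2945,-0.093,0.01],[0,-0.001,-0.185],1],[[0.2945,-0.093,0.01],[0,-0.001,-0.185],1],[[0.2945,-0.093,0.01],[0,-0.001,-0.185],1],[[0.2945,-0.093,0.01],[0,-0.001,-0.185],1],[[0.2945,-0.093,0.01],[0,-0.001,-0.185],1],[[0.2945,-0.093,0.01],[0,-0.001,-0.185],1],[[0.2945,-0.093,0.05],[0,-0.001,-0.185],1],[[0.2945,-0.093,0.09],[0,-0.001,-0.185],1],[[0.2945,-0.093,0.12],[0,-0.001,-0.185],1],[[0.2945,-0.093,0.144],[0,-0.001,-0.185],1],[[0.2945,-0.093,0.144],[0,-0.001,-0.185],1]]' 40
python3 look.py w3; python3 -c "
from h import *
goal(*TUBE['yellow'],.166,ROW)"
```

```text
time_s: 4.45
tcp_pos: [0.4505, 0.0563, 0.1647]
eef_rot: [[0.015, 1.0, -0.004], [1.0, -0.015, -0.0], [-0.0, -0.004, -1.0]]
wrist_force: [-0.0, -0.3, 0.4]
grip_width: 0.0857
4.45 [0.4505 0.0563 0.1647] [[0.015, 1.0, -0.004], [1.0, -0.015, -0.0], [-0.0, -0.004, -1.0]] [-0.12  0.24  1.94 -0.    0.96 -0.11]
[[1.0, 0.012, 0.008, 0.452], [-0.014, 0.96, 0.281, 0.127], [-0.004, -0.281, 0.96, 0.236], [0.0, 0.0, 0.0, 1.0]] [[347.55552444   0.         322.91767936]
 [  0.         347.55552444 194.59431845]
 [  0.           0.           1.        ]]
shift [0.0012, -0.0001, -0.0] turn [-0.002, 0.0, -0.002] dist 0.001
```

View pics/w3.png

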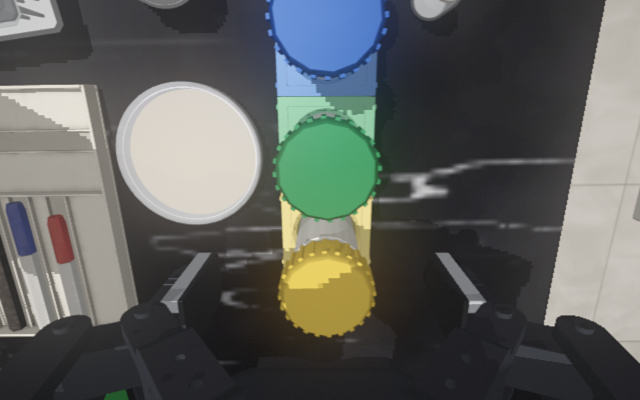

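The yellow cap at (327,290) lies centred between the pads. I nudge 1.5 mm, grip and lift.

```bash
python3 -m pendant '[[[0.0015,0,0],[-0.003,0,0],1],[[0.0015,0,0],[-0.003,0,0],0],[[0.0015,0,0],[-0.003,0,0],0],[[0.0015,0,0],[-0.003,0,0],0],[[0.0015,0,0],[-0.003,0,0],0],[[0.0015,0,0],[-0.003,0,0],0],[[0.0015,0,-0.02],[-0.003,0,0],0],[[0.0015,0,-0.05],[-0.003,0,0],0],[[0.0015,0,-0.09],[-0.003,0,0],0],[[0.0015,0,-0.13],[-0.003,0,0],0],[[0.0015,0,-0.155],[-0.003,0,0],0],[[0.0015,0,-0.155],[-0.003,0,0],0]]' 50
python3 look.py w4;python3 -c "
from h import *
goal(*WELL['yellow'],.32,HROW)"
```

```text
time_s: 6.0
tcp_pos: [0.4524, 0.058, 0.3226]
eef_rot: [[0.014, 1.0, 0.006], [1.0, -0.014, -0.001], [-0.001, 0.006, -1.0]]
wrist_force: [0.5, -0.8, -0.5]
grip_width: 0.0318
6.0 [0.4524 0.058  0.3226] [[0.014, 1.0, 0.006], [1.0, -0.014, -0.001], [-0.001, 0.006, -1.0]] [-0.12  0.07  1.72 -0.    1.35 -0.1 ]
[[1.0, 0.014, -0.002, 0.453], [-0.013, 0.959, 0.282, 0.129], [0.005, -0.282, 0.959, 0.393], [0.0, 0.0, 0.0, 1.0]] [[347.55552444   0.         322.91767936]
 [  0.         347.55552444 194.59431845]
 [  0.           0.           1.        ]]
shift [-0.3483, 0.0326, 0.0013] turn [0.003, 0.0, 0.18] dist 0.35
```

View pics/w4.png

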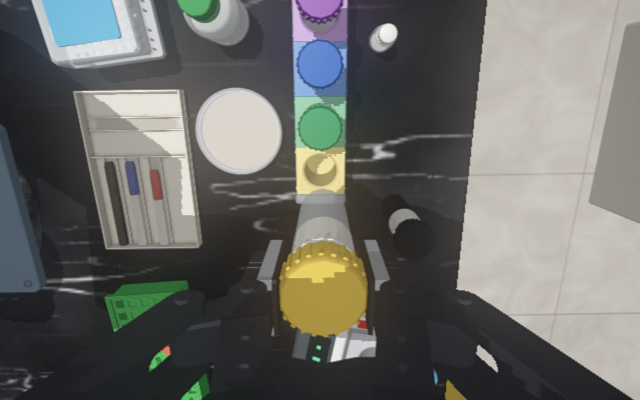

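Yellow is gripped upright at (323,290) and the empty module hole is at (320,170). Carry it to above well 4.

```bash
python3 -m pendant '[[[-0.04,0.004,0.0],[0.003,0,0.03],0],[[-0.09,0.01,0.0],[0.003,0,0.06],0],[[-0.14,0.015,0.0],[0.003,0,0.09],0],[[-0.19,0.02,0.0],[0.003,0,0.12],0],[[-0.24,0.025,0.0],[0.003,0,0.15],0],[[-0.29,0.03,0.0],[0.003,0,0.18],0],[[-0.33,0.0326,0.0],[0.003,0,0.18],0],[[-0.348,0.0326,0.01],[0.003,0,0.18],0],[[-0.348,0.0326,0.04],[0.003,0,0.18],0],[[-0.348,0.0326,0.07],[0.003,0,0.18],0],[[-0.348,0.0326,0.077],[0.003,0,0.18],0],[[-0.348,0.0326,0.077],[0.003,0,0.18],0]]' 50
python3 look.py w5;python3 -c "
from h import *
goal(*WELL['yellow'],.225,HROW);goal(*WELL['yellow'],.181,HROW)"
```

```text
time_s: 7.55
tcp_pos: [0.4793, -0.2897, 0.2436]
eef_rot: [[0.192, 0.981, -0.002], [0.981, -0.192, 0.001], [0.001, -0.002, -1.0]]
wrist_force: [-1.5, -1.2, -0.6]
grip_width: 0.0317
7.55 [ 0.4793 -0.2897  0.2436] [[0.192, 0.981, -0.002], [0.981, -0.192, 0.001], [0.001, -0.002, -1.0]] [-0.74  0.32  1.6  -0.    1.22 -0.55]
[[0.981, 0.183, 0.056, 0.493], [-0.192, 0.942, 0.275, -0.22], [-0.002, -0.281, 0.96, 0.315], [0.0, 0.0, 0.0, 1.0]] [[347.55552444   0.         322.91767936]
 [  0.         347.55552444 194.59431845]
 [  0.           0.           1.        ]]
shift [-0.0007, -0.0003, 0.0196] turn [-0.0, 0.0, 0.001] dist 0.02
shift [-0.0006, -0.0003, 0.0636] turn [-0.0, 0.0, 0.001] dist 0.064
```

View pics/w5.png

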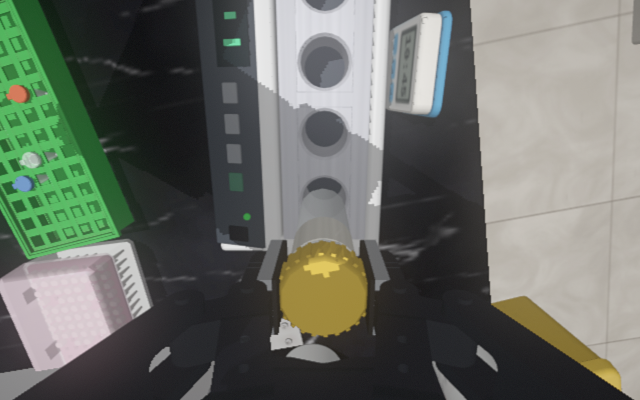

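The tube points straight at well 4 (324,190). Descend slowly.

```bash
python3 -m pendant '[[[-0.0006,0,0.012],[0,0,0],0],[[-0.0006,0,0.022],[0,0,0],0],[[-0.0006,0,0.030],[0,0,0],0],[[-0.0006,0,0.037],[0,0,0],0],[[-0.0006,0,0.044],[0,0,0],0],[[-0.0006,0,0.051],[0,0,0],0],[[-0.0006,0,0.057],[0,0,0],0],[[-0.0006,0,0.060],[0,0,0],0],[[-0.0006,0,0.062],[0,0,0],0]]' 50
```

```text
time_s: 8.72
tcp_pos: [0.4796, -0.2907, 0.1825]
eef_rot: [[0.193, 0.981, -0.0], [0.981, -0.193, -0.0], [-0.0, -0.0, -1.0]]
wrist_force: [0.1, -0.1, -0.8]
grip_width: 0.0319
```

```bash
python3 -m pendant '[[[0,0,0.001],[0,0,0],0],[[0,0,0.002],[0,0,0],0],[[0,0,0.003],[0,0,0],0],[[0,0,0.004],[0,0,0],0],[[0,0,0.004],[0,0,0],0]]' 50
```

```text
time_s: 9.35
tcp_pos: [0.4801, -0.2918, 0.1815]
eef_rot: [[0.192, 0.981, 0.002], [0.981, -0.192, -0.004], [-0.003, 0.003, -1.0]]
wrist_force: [-3.9, 1.4, 15.7]
grip_width: 0.0317
```

Floor contact (15.7 N up) at the expected depth. Release, rise and look.

```bash
python3 -m pendant '[[[0,0,0],[0,0,0],1],[[0,0,0],[0,0,0],1],[[0,0,0],[0,0,0],1],[[0,0,0],[0,0,0],1],[[0,0,-0.03],[0,0,0],1],[[0,0,-0.07],[0,0,0],1],[[0,0,-0.11],[0,0,0],1],[[0,0,-0.13],[0,0,0],1],[[0,0,-0.13],[0,0,0],1]]'
cat > caps.py <<'E'
from h import *
# heights/centres of cap at each heater well from the saved wrist picture
import sys
z=np.load(f"pics/{sys.argv[1]}.npz");p,d,K,T=z["p"],z["d"],z["K"],z["T"]
h=cv2.cvtColor(p,cv2.COLOR_RGB2HSV);vv,uu=np.mgrid[0:400,0:640]
P=np.stack([(uu-K[0,2])/K[0,0]*d,-(vv-K[1,2])/K[1,1]*d,-d],-1)@T[:3,:3].T+T[:3,3]
for n,(a,b) in HUE.items():
    m=((h[...,0]>=a)&(h[...,0]<=b)&(h[...,1]>90)&(P[...,2]>.115)&(P[...,2]<.16)&(d>0)).astype(np.uint8)
    k,l,st,ce=cv2.connectedComponentsWithStats(m)
    for i in range(1,k):
        if st[i,4]>300:
            Q=P[l==i];Q=Q[abs(Q[:,2]-np.median(Q[:,2]))<.004];print(n,"top z",np.median(Q[:,2]).round(4),"c",((Q.max(0)+Q.min(0))/2)[:2].round(4),"well",WELL[n])
E
python3 look.py w6;python3 caps.py w6; python3 -c "
from h import *
goal(*TUBE['green'],.31,ROW)"
```

```text
time_s: 10.48
tcp_pos: [0.4804, -0.2917, 0.3129]
eef_rot: [[0.192, 0.981, 0.005], [0.981, -0.192, -0.006], [-0.005, 0.006, -1.0]]
wrist_force: [0.7, 0.0, -0.2]
grip_width: 0.0854
10.475 [ 0.4804 -0.2917  0.3129] [[0.192, 0.981, 0.005], [0.981, -0.192, -0.006], [-0.005, 0.006, -1.0]] [-0.74  0.27  1.5  -0.    1.37 -0.55]
[[0.982, 0.185, 0.049, 0.494], [-0.191, 0.94, 0.282, -0.222], [0.006, -0.286, 0.958, 0.383], [0.0, 0.0, 0.0, 1.0]] [[347.55552444   0.         322.91767936]
 [  0.         347.55552444 194.59431845]
 [  0.           0.           1.        ]]
yellow top z 0.1417 c [ 0.4806 -0.2918] well (0.4793, -0.2907)
shift [0.3821, -0.1035, -0.0004] turn [0.003, 0.004, -0.181] dist 0.396
```

Yellow is seated: its top reads 0.1417 against 0.141 expected, and 0.7 mm is the camera's known bias. Next is green.

```bash
python3 -m pendant '[[[0.382,-0.1035,0],[0.003,0.004,-0.181],1],[[0.382,-0.1035,0],[0.003,0.004,-0.181],1],[[0.382,-0.1035,0],[0.003,0.004,-0.181],1],[[0.382,-0.1035,0],[0.003,0.004,-0.181],1],[[0.382,-0.1035,0],[0.003,0.004,-0.181],1],[[0.382,-0.1035,0],[0.003,0.004,-0.181],1],[[0.382,-0.1035,0],[0.003,0.004,-0.181],1],[[0.382,-0.1035,0],[0.003,0.004,-0.181],1],[[0.382,-0.1035,0],[0.003,0.004,-0.181],1],[[0.382,-0.1035,0.04],[0.003,0.004,-0.181],1],[[0.382,-0.1035,0.08],[0.003,0.004,-0.181],1],[[0.382,-0.1035,0.12],[0.003,0.004,-0.181],1],[[0.382,-0.1035,0.144],[0.003,0.004,-0.181],1],[[0.382,-0.1035,0.144],[0.003,0.004,-0.181],1],[[0.382,-0.1035,0.144],[0.003,0.004,-0.181],1]]'
python3 look.py w7; python3 caps.py w7; python3 -c "
from h import *
goal(*TUBE['green'],.1655,ROW)"
```

```text
time_s: 12.4
tcp_pos: [0.4528, 0.1021, 0.1663]
eef_rot: [[0.014, 1.0, 0.001], [1.0, -0.014, 0.0], [0.0, 0.001, -1.0]]
wrist_force: [0.6, -0.5, 0.9]
grip_width: 0.0851
12.4 [0.4528 0.1021 0.1663] [[0.014, 1.0, 0.001], [1.0, -0.014, 0.0], [0.0, 0.001, -1.0]] [-0.02  0.25  1.92  0.    0.97 -0.01]
[[1.0, 0.012, 0.003, 0.454], [-0.013, 0.96, 0.281, 0.173], [0.001, -0.281, 0.96, 0.237], [0.0, 0.0, 0.0, 1.0]] [[347.55552444   0.         322.91767936]
 [  0.         347.55552444 194.59431845]
 [  0.           0.           1.        ]]
purple top z 0.1267 c [0.4533 0.1881] well (0.5059, -0.1553)
blue top z 0.1267 c [0.4525 0.1489] well (0.497, -0.2004)
green top z 0.1267 c [0.4522 0.1031] well (0.4882, -0.2456)
shift [0.0013, -0.0013, 0.0012] turn [0.002, -0.0, -0.001] dist 0.002
```

```bash
python3 -m pendant '[[[0.001,-0.001,0.001],[0.001,0,0],1],[[0.001,-0.001,0.001],[0.001,0,0],0],[[0.001,-0.001,0.001],[0.001,0,0],0],[[0.001,-0.001,0.001],[0.001,0,0],0],[[0.001,-0.001,0.001],[0.001,0,0],0],[[0.001,-0.001,0.001],[0.001,0,0],0],[[0.001,-0.001,-0.02],[0.001,0,0],0],[[0.001,-0.001,-0.05],[0.001,0,0],0],[[0.001,-0.001,-0.09],[0.001,0,0],0],[[0.001,-0.001,-0.13],[0.001,0,0],0],[[0.001,-0.001,-0.155],[0.001,0,0],0],[[0.001,-0.001,-0.155],[0.001,0,0],0]]' 50
python3 -c "
from h import *
goal(*WELL['green'],.32,HROW);goal(*WELL['green'],.244,HROW)"
```

```text
time_s: 13.95
tcp_pos: [0.4526, 0.1033, 0.3231]
eef_rot: [[0.013, 1.0, 0.005], [1.0, -0.013, -0.0], [0.0, 0.005, -1.0]]
wrist_force: [-0.5, -0.5, -0.4]
grip_width: 0.0322
shift [-0.3484, 0.0403, 0.0033] turn [0.005, -0.0, 0.181] dist 0.351
shift [-0.3484, 0.0399, 0.0793] turn [0.005, -0.0, 0.181] dist 0.36
```

```bash
python3 -m pendant '[[[-0.04,0.005,0.0],[0.005,0,0.03],0],[[-0.09,0.01,0.0],[0.005,0,0.06],0],[[-0.14,0.016,0.0],[0.005,0,0.09],0],[[-0.19,0.022,0.0],[0.005,0,0.12],0],[[-0.24,0.028,0.0],[0.005,0,0.15],0],[[-0.29,0.034,0.0],[0.005,0,0.181],0],[[-0.33,0.04,0.0],[0.005,0,0.181],0],[[-0.3485,0.04,0.01],[0.005,0,0.181],0],[[-0.3485,0.04,0.04],[0.005,0,0.181],0],[[-0.3485,0.04,0.07],[0.005,0,0.181],0],[[-0.3485,0.04,0.079],[0.005,0,0.181],0],[[-0.3485,0.04,0.079],[0.005,0,0.181],0],[[-0.3485,0.04,0.079],[0.005,0,0.181],0]]' 50
python3 look.py w8;python3 -c "
from h import *
goal(*WELL['green'],.183,HROW)"
```

```text
time_s: 15.58
tcp_pos: [0.4888, -0.2457, 0.2454]
eef_rot: [[0.193, 0.981, 0.001], [0.981, -0.193, -0.001], [-0.0, 0.002, -1.0]]
wrist_force: [0.1, 0.0, -0.2]
grip_width: 0.0321
15.575 [ 0.4888 -0.2457  0.2454] [[0.193, 0.981, 0.001], [0.981, -0.193, -0.001], [-0.0, 0.002, -1.0]] [-0.67  0.3   1.63  0.    1.21 -0.48]
[[0.981, 0.184, 0.053, 0.503], [-0.192, 0.942, 0.277, -0.176], [0.001, -0.282, 0.96, 0.316], [0.0, 0.0, 0.0, 1.0]] [[347.55552444   0.         322.91767936]
 [  0.         347.55552444 194.59431845]
 [  0.           0.           1.        ]]
shift [0.0001, -0.0008, 0.0625] turn [0.002, 0.001, 0.001] dist 0.063
```

View pics/w8.png

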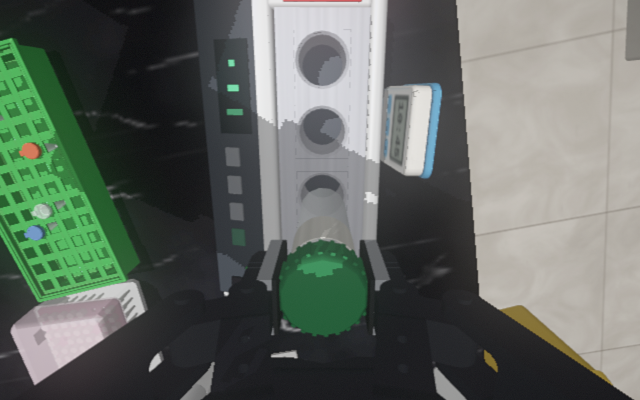

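The green tube is lined up over well 3 (322,190). Insert down to contact.

```bash
python3 -m pendant '[[[0,-0.0006,0.012],[0,0,0],0],[[0,-0.0006,0.022],[0,0,0],0],[[0,-0.0006,0.030],[0,0,0],0],[[0,-0.0006,0.037],[0,0,0],0],[[0,-0.0006,0.044],[0,0,0],0],[[0,-0.0006,0.051],[0,0,0],0],[[0,-0.0006,0.057],[0,0,0],0],[[0,-0.0006,0.060],[0,0,0],0],[[0,-0.0006,0.062],[0,0,0],0],[[0,-0.0006,0.0635],[0,0,0],0],[[0,-0.0006,0.065],[0,0,0],0],[[0,-0.0006,0.065],[0,0,0],0]]' 50
```

```text
time_s: 17.12
tcp_pos: [0.4886, -0.246, 0.1811]
eef_rot: [[0.193, 0.981, 0.002], [0.981, -0.193, -0.002], [-0.001, 0.003, -1.0]]
wrist_force: [0.2, 0.1, 2.8]
grip_width: 0.0319
```

```bash
python3 -m pendant '[[[0,0,0.001],[0,0,0],0],[[0,0,0.002],[0,0,0],0],[[0,0,0.002],[0,0,0],0],[[0,0,0.001],[0,0,0],1],[[0,0,0],[0,0,0],1],[[0,0,0],[0,0,0],1],[[0,0,0],[0,0,0],1],[[0,0,-0.03],[0,0,0],1],[[0,0,-0.07],[0,0,0],1],[[0,0,-0.11],[0,0,0],1],[[0,0,-0.13],[0,0,0],1],[[0,0,-0.13],[0,0,0],1]]'
python3 look.py w9 |head -1;python3 caps.py w9; python3 -c "
from h import *
goal(*TUBE['blue'],.31,ROW);goal(*TUBE['blue'],.1655,ROW)"
```

```text
time_s: 18.62
tcp_pos: [0.4888, -0.2462, 0.3126]
eef_rot: [[0.193, 0.981, 0.005], [0.981, -0.193, -0.004], [-0.003, 0.006, -1.0]]
wrist_force: [-0.2, 1.1, 0.8]
grip_width: 0.0855
18.625 [ 0.4888 -0.2462  0.3126] [[0.193, 0.981, 0.005], [0.981, -0.193, -0.004], [-0.003, 0.006, -1.0]] [-0.67  0.24  1.53  0.    1.36 -0.48]
green top z 0.1418 c [ 0.4894 -0.2467] well (0.4882, -0.2456)
yellow top z 0.1417 c [ 0.4802 -0.2919] well (0.4793, -0.2907)
shift [0.3811, -0.1114, 0.0001] turn [0.003, 0.002, -0.182] dist 0.397
shift [0.3813, -0.1119, 0.1446] turn [0.003, 0.002, -0.182] dist 0.423
```

Green is seated at 0.1418. Next is blue.

```bash
python3 -m pendant '[[[0.381,-0.112,0],[0.003,0.002,-0.182],1],[[0.381,-0.112,0],[0.003,0.002,-0.182],1],[[0.381,-0.112,0],[0.003,0.002,-0.182],1],[[0.381,-0.112,0],[0.003,0.002,-0.182],1],[[0.381,-0.112,0],[0.003,0.002,-0.182],1],[[0.381,-0.112,0],[0.003,0.002,-0.182],1],[[0.381,-0.112,0],[0.003,0.002,-0.182],1],[[0.381,-0.112,0],[0.003,0.002,-0.182],1],[[0.381,-0.112,0],[0.003,0.002,-0.182],1],[[0.381,-0.112,0.04],[0.003,0.002,-0.182],1],[[0.381,-0.112,0.08],[0.003,0.002,-0.182],1],[[0.381,-0.112,0.12],[0.003,0.002,-0.182],1],[[0.381,-0.112,0.1445],[0.003,0.002,-0.182],1],[[0.381,-0.112,0.1445],[0.003,0.002,-0.182],1],[[0.381,-0.112,0.1445],[0.003,0.002,-0.182],1]]'
python3 look.py w10|head -1; python3 caps.py w10; python3 -c "
from h import *
goal(*TUBE['blue'],.1655,ROW)"
```

```text
time_s: 20.55
tcp_pos: [0.4531, 0.1486, 0.1664]
eef_rot: [[0.013, 1.0, 0.001], [1.0, -0.013, 0.0], [0.0, 0.001, -1.0]]
wrist_force: [-0.2, 0.4, -0.5]
grip_width: 0.0853
20.55 [0.4531 0.1486 0.1664] [[0.013, 1.0, 0.001], [1.0, -0.013, 0.0], [0.0, 0.001, -1.0]] [0.08 0.27 1.89 0.   0.98 0.1 ]
purple top z 0.1268 c [0.4533 0.1949] well (0.5059, -0.1553)
blue top z 0.1267 c [0.4529 0.1493] well (0.497, -0.2004)
shift [0.0007, -0.0009, 0.0013] turn [0.002, -0.0, -0.001] dist 0.002
```

```bash
python3 -m pendant '[[[0.001,0,0.001],[0.001,0,0],1],[[0.001,0,0.001],[0.001,0,0],0],[[0.001,0,0.001],[0.001,0,0],0],[[0.001,0,0.001],[0.001,0,0],0],[[0.001,0,0.001],[0.001,0,0],0],[[0.001,0,0.001],[0.001,0,0],0],[[0.001,0,-0.02],[0.001,0,0],0],[[0.001,0,-0.05],[0.001,0,0],0],[[0.001,0,-0.09],[0.001,0,0],0],[[0.001,0,-0.13],[0.001,0,0],0],[[0.001,0,-0.155],[0.001,0,0],0],[[0.001,0,-0.155],[0.001,0,0],0]]' 50
python3 -c "
from h import *
goal(*WELL['blue'],.32,HROW);goal(*WELL['blue'],.244,HROW)"
```

```text
time_s: 22.1
tcp_pos: [0.4537, 0.1499, 0.3233]
eef_rot: [[0.013, 1.0, 0.005], [1.0, -0.013, 0.001], [0.001, 0.005, -1.0]]
wrist_force: [-0.2, 0.4, -0.6]
grip_width: 0.0319
shift [-0.3497, 0.0478, 0.0032] turn [0.005, -0.001, 0.182] dist 0.353
shift [-0.3497, 0.0474, 0.0792] turn [0.005, -0.001, 0.182] dist 0.362
```

```bash
python3 -m pendant '[[[-0.04,0.005,0.0],[0.005,0,0.03],0],[[-0.09,0.012,0.0],[0.005,0,0.06],0],[[-0.14,0.019,0.0],[0.005,0,0.09],0],[[-0.19,0.026,0.0],[0.005,0,0.12],0],[[-0.24,0.033,0.0],[0.005,0,0.15],0],[[-0.29,0.04,0.0],[0.005,0,0.182],0],[[-0.33,0.047,0.0],[0.005,0,0.182],0],[[-0.35,0.0475,0.01],[0.005,0,0.182],0],[[-0.35,0.0475,0.04],[0.005,0,0.182],0],[[-0.35,0.0475,0.07],[0.005,0,0.182],0],[[-0.35,0.0475,0.079],[0.005,0,0.182],0],[[-0.35,0.0475,0.079],[0.005,0,0.182],0],[[-0.35,0.0475,0.079],[0.005,0,0.182],0]]' 50
python3 look.py w11|head -1;python3 -c "
from h import *
goal(*WELL['blue'],.1795,HROW)"
```

```text
time_s: 23.72
tcp_pos: [0.4976, -0.2007, 0.2452]
eef_rot: [[0.193, 0.981, 0.002], [0.981, -0.193, 0.0], [0.001, 0.002, -1.0]]
wrist_force: [0.2, -0.3, -0.0]
grip_width: 0.0321
23.725 [ 0.4976 -0.2007  0.2452] [[0.193, 0.981, 0.002], [0.981, -0.193, 0.0], [0.001, 0.002, -1.0]] [-0.59  0.28  1.65  0.    1.2  -0.4 ]
shift [0.0002, -0.0008, 0.0659] turn [0.002, -0.0, 0.0] dist 0.066
```

View pics/w11.png

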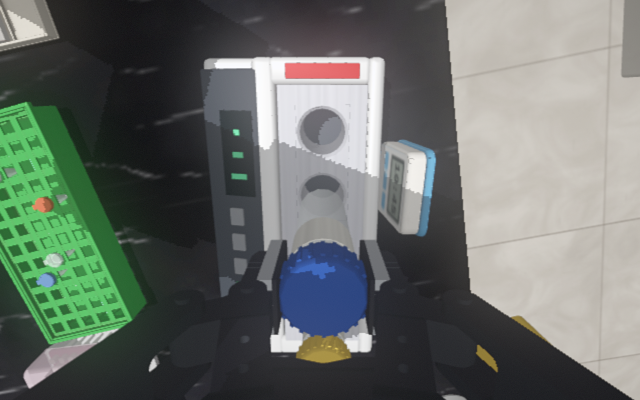

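The blue tube is over well 2 (322,190), with well 1 and the red bar beyond it. Insert, press lightly and release.

```bash
python3 -m pendant '[[[0,-0.0003,0.012],[0,0,0],0],[[0,-0.0003,0.022],[0,0,0],0],[[0,-0.0003,0.030],[0,0,0],0],[[0,-0.0003,0.037],[0,0,0],0],[[0,-0.0003,0.044],[0,0,0],0],[[0,-0.0003,0.051],[0,0,0],0],[[0,-0.0003,0.057],[0,0,0],0],[[0,-0.0003,0.060],[0,0,0],0],[[0,-0.0003,0.062],[0,0,0],0],[[0,-0.0003,0.0635],[0,0,0],0],[[0,-0.0003,0.065],[0,0,0],0],[[0,-0.0003,0.066],[0,0,0],0],[[0,-0.0003,0.066],[0,0,0],0]]' 50
```

```text
time_s: 25.4
tcp_pos: [0.4979, -0.2011, 0.1811]
eef_rot: [[0.193, 0.981, 0.004], [0.981, -0.193, -0.002], [-0.001, 0.004, -1.0]]
wrist_force: [-2.3, 0.9, 10.8]
grip_width: 0.0316
```

```bash
python3 -m pendant '[[[0,0,0.0005],[0,0,0],0],[[0,0,0],[0,0,0],1],[[0,0,0],[0,0,0],1],[[0,0,0],[0,0,0],1],[[0,0,0],[0,0,0],1],[[0,0,-0.03],[0,0,0],1],[[0,0,-0.07],[0,0,0],1],[[0,0,-0.11],[0,0,0],1],[[0,0,-0.13],[0,0,0],1],[[0,0,-0.13],[0,0,0],1]]'
python3 look.py w12 |head -1;python3 caps.py w12; python3 -c "
from h import *
goal(*TUBE['purple'],.31,ROW);goal(*TUBE['purple'],.1655,ROW)"
```

```text
time_s: 26.65
tcp_pos: [0.498, -0.2013, 0.3127]
eef_rot: [[0.193, 0.981, 0.007], [0.981, -0.193, -0.004], [-0.002, 0.008, -1.0]]
wrist_force: [0.2, 0.8, -0.6]
grip_width: 0.0853
26.65 [ 0.498  -0.2013  0.3127] [[0.193, 0.981, 0.007], [0.981, -0.193, -0.004], [-0.002, 0.008, -1.0]] [-0.59  0.23  1.56  0.    1.35 -0.4 ]
blue top z 0.1417 c [ 0.498  -0.2015] well (0.497, -0.2004)
green top z 0.1418 c [ 0.4893 -0.2461] well (0.4882, -0.2456)
yellow top z 0.1417 c [ 0.4799 -0.2916] well (0.4793, -0.2907)
shift [0.3805, -0.1203, 0.0001] turn [0.005, 0.002, -0.182] dist 0.399
shift [0.3807, -0.121, 0.1446] turn [0.005, 0.002, -0.182] dist 0.425
```

Blue is seated. Purple is last.

```bash
python3 -m pendant '[[[0.381,-0.1205,0],[0.005,0.002,-0.182],1],[[0.381,-0.1205,0],[0.005,0.002,-0.182],1],[[0.381,-0.1205,0],[0.005,0.002,-0.182],1],[[0.381,-0.1205,0],[0.005,0.002,-0.182],1],[[0.381,-0.1205,0],[0.005,0.002,-0.182],1],[[0.381,-0.1205,0],[0.005,0.002,-0.182],1],[[0.381,-0.1205,0],[0.005,0.002,-0.182],1],[[0.381,-0.1205,0],[0.005,0.002,-0.182],1],[[0.381,-0.1205,0],[0.005,0.002,-0.182],1],[[0.381,-0.1205,0.04],[0.005,0.002,-0.182],1],[[0.381,-0.1205,0.08],[0.005,0.002,-0.182],1],[[0.381,-0.1205,0.12],[0.005,0.002,-0.182],1],[[0.381,-0.1205,0.1445],[0.005,0.002,-0.182],1],[[0.381,-0.1205,0.1445],[0.005,0.002,-0.182],1],[[0.381,-0.1205,0.1445],[0.005,0.002,-0.182],1]]'
python3 look.py w13|head -1; python3 caps.py w13; python3 -c "
from h import *
goal(*TUBE['purple'],.1655,ROW)"
```

```text
time_s: 28.58
tcp_pos: [0.4543, 0.1951, 0.1664]
eef_rot: [[0.014, 1.0, 0.001], [1.0, -0.014, 0.0], [0.001, 0.001, -1.0]]
wrist_force: [0.8, 0.7, 0.0]
grip_width: 0.0849
28.575 [0.4543 0.1951 0.1664] [[0.014, 1.0, 0.001], [1.0, -0.014, 0.0], [0.001, 0.001, -1.0]] [0.18 0.3  1.85 0.   0.99 0.19]
purple top z 0.1267 c [0.4534 0.1953] well (0.5059, -0.1553)
shift [0.0002, -0.0016, 0.0013] turn [0.002, -0.001, -0.001] dist 0.002
```

```bash
python3 -m pendant '[[[0,-0.001,0.001],[0.001,0,0],1],[[0,-0.001,0.001],[0.001,0,0],0],[[0,-0.001,0.001],[0.001,0,0],0],[[0,-0.001,0.001],[0.001,0,0],0],[[0,-0.001,0.001],[0.001,0,0],0],[[0,-0.001,0.001],[0.001,0,0],0],[[0,-0.001,-0.02],[0.001,0,0],0],[[0,-0.001,-0.05],[0.001,0,0],0],[[0,-0.001,-0.09],[0.001,0,0],0],[[0,-0.001,-0.13],[0.001,0,0],0],[[0,-0.001,-0.155],[0.001,0,0],0],[[0,-0.001,-0.155],[0.001,0,0],0]]' 50
python3 -c "
from h import *
goal(*WELL['purple'],.244,HROW)"
```

```text
time_s: 30.12
tcp_pos: [0.454, 0.1954, 0.3233]
eef_rot: [[0.013, 1.0, 0.005], [1.0, -0.013, 0.001], [0.001, 0.005, -1.0]]
wrist_force: [0.0, -0.1, -0.8]
grip_width: 0.0321
shift [-0.3501, 0.0562, 0.0791] turn [0.005, -0.002, 0.181] dist 0.363
```

```bash
python3 -m pendant '[[[-0.04,0.006,0.0],[0.005,0,0.03],0],[[-0.09,0.014,0.0],[0.005,0,0.06],0],[[-0.14,0.022,0.0],[0.005,0,0.09],0],[[-0.19,0.03,0.0],[0.005,0,0.12],0],[[-0.24,0.038,0.0],[0.005,0,0.15],0],[[-0.29,0.046,0.0],[0.005,0,0.181],0],[[-0.33,0.054,0.0],[0.005,0,0.181],0],[[-0.3505,0.0565,0.01],[0.005,0,0.181],0],[[-0.3505,0.0565,0.04],[0.005,0,0.181],0],[[-0.3505,0.0565,0.07],[0.005,0,0.181],0],[[-0.3505,0.0565,0.079],[0.005,0,0.181],0],[[-0.3505,0.0565,0.079],[0.005,0,0.181],0],[[-0.3505,0.0565,0.079],[0.005,0,0.181],0]]' 50
python3 look.py w14|head -1;python3 -c "
from h import *
goal(*WELL['purple'],.1795,HROW)"
```

```text
time_s: 31.75
tcp_pos: [0.5067, -0.1557, 0.2451]
eef_rot: [[0.193, 0.981, 0.002], [0.981, -0.193, 0.001], [0.001, 0.001, -1.0]]
wrist_force: [0.7, -0.6, 0.5]
grip_width: 0.032
31.75 [ 0.5067 -0.1557  0.2451] [[0.193, 0.981, 0.002], [0.981, -0.193, 0.001], [0.001, 0.001, -1.0]] [-0.51  0.27  1.67  0.    1.2  -0.32]
shift [0.0002, -0.001, 0.0657] turn [0.002, -0.001, 0.001] dist 0.066
```

View pics/w14.png

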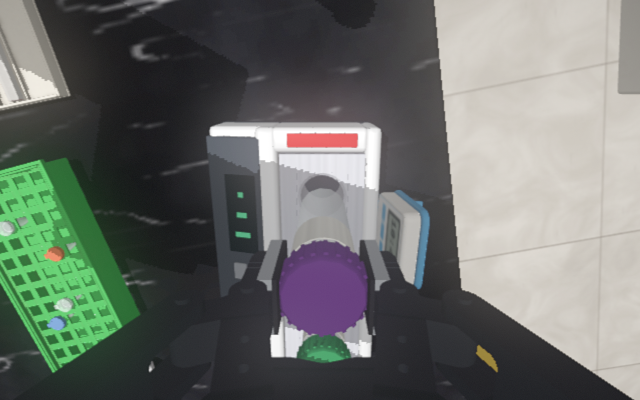

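The purple tube is over well 1 (322,188), next to the red bar. The green cap at (325,350) is two wells back, as expected.

```bash
python3 -m pendant '[[[0,-0.0003,0.012],[0,0,0],0],[[0,-0.0003,0.022],[0,0,0],0],[[0,-0.0003,0.030],[0,0,0],0],[[0,-0.0003,0.037],[0,0,0],0],[[0,-0.0003,0.044],[0,0,0],0],[[0,-0.0003,0.051],[0,0,0],0],[[0,-0.0003,0.057],[0,0,0],0],[[0,-0.0003,0.060],[0,0,0],0],[[0,-0.0003,0.062],[0,0,0],0],[[0,-0.0003,0.0635],[0,0,0],0],[[0,-0.0003,0.065],[0,0,0],0],[[0,-0.0003,0.066],[0,0,0],0],[[0,-0.0003,0.066],[0,0,0],0]]' 50
```

```text
time_s: 33.42
tcp_pos: [0.507, -0.156, 0.181]
eef_rot: [[0.192, 0.981, 0.004], [0.981, -0.192, -0.001], [0.0, 0.004, -1.0]]
wrist_force: [-2.4, 0.4, 10.0]
grip_width: 0.0321
```

```bash
python3 -m pendant '[[[0,0,0.0005],[0,0,0],0],[[0,0,0],[0,0,0],1],[[0,0,0],[0,0,0],1],[[0,0,0],[0,0,0],1],[[0,0,0],[0,0,0],1],[[0,0,-0.03],[0,0,0],1],[[0,0,-0.07],[0,0,0],1],[[0,0,-0.11],[0,0,0],1],[[0,0,-0.15],[0,0,0],1],[[0,0,-0.15],[0,0,0],1],[[0,0,-0.15],[0,0,0],1]]'
python3 look.py w15 |head -1;python3 caps.py w15
python3 -c "
from h import *
p,d=grab_frame('side');cv2.imwrite('pics/end.png',cv2.resize(p[90:300,220:460,::-1],(686,600)))"
```

```text
time_s: 34.8
tcp_pos: [0.5062, -0.1558, 0.3304]
eef_rot: [[0.193, 0.981, 0.003], [0.981, -0.193, -0.0], [0.0, 0.003, -1.0]]
wrist_force: [-0.6, 0.1, -0.3]
grip_width: 0.0857
34.8 [ 0.5062 -0.1558  0.3304] [[0.193, 0.981, 0.003], [0.981, -0.193, -0.0], [0.0, 0.003, -1.0]] [-0.51  0.2   1.54  0.    1.39 -0.32]
purple top z 0.1418 c [ 0.506  -0.1614] well (0.5059, -0.1553)
blue top z 0.1418 c [ 0.4981 -0.2017] well (0.497, -0.2004)
green top z 0.1417 c [ 0.4911 -0.2414] well (0.4882, -0.2456)
yellow top z 0.1417 c [ 0.4802 -0.2916] well (0.4793, -0.2907)
```

View pics/end.png

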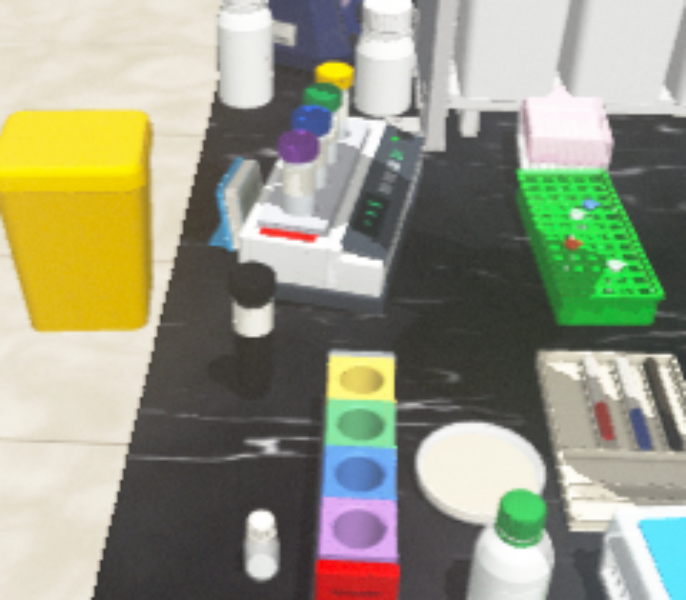

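All four tubes stand in the heater: purple (298,145) next to the red bar, then blue, green and yellow. The rack is empty and the look-alikes are unmoved.

```bash
python3 -c "
from rig import *
print(close_job())"
```

```text
the job is handed in; nothing more can be done
None
```

All four tubes are in the heater in the rack's order: purple in the well at the red mark, then blue, green and yellow. I moved each one upright, lowered it until the wrist force showed the well floor, and released it. I handed the job in at about 35 s of the 102 s allowed.

**Seating:** the last wrist picture read every cap top at 0.1417–0.1418 m. Fully seated should be 0.141 m, and the same camera read about 0.7 mm high on known surfaces.

**Position:** blue and yellow read within 2 mm of the measured well centres. In that last picture the purple and green cap centres read about 5–6 mm off, which the well clearance does not allow. I put this down to partly masked caps. Green read within 1.6 mm in earlier pictures, but purple had no second reading in its well; its height and the side view both show it seated.

**Forces and surroundings:** the highest contact force I saw was about 16 N. The side view showed the rack empty and the black-capped look-alike unmoved. The gripper was open and raised clear of everything.

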